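Carry on the crosswise drying stack of drawer dividers

TASK

A drying stack of freshly oiled divider slats has been begun: its first slat already lies across the two bearers of the rack. Build it up to three layers with the five loose slats from the counter, like a log cabin: two parallel slats to a layer (the first slat's partner goes beside it on the side towards the middle of the rack), each layer square across the one below, every slat lying flat with about 1 cm of its ends standing out past the outer edges of the slats it crosses. Leave the first slat where it lies and disturb nothing else on the rack or the counter.

Things in the scene. Friction and masses are not known exactly. Their poses are not given: they have to be found in the camera images.
- rack: drying rack, fixed: plywood board 150 (its x) x 320 (its y) x 12 mm with two dark bearers along y, each 26 wide, centred at x = -42 and +42 mm, tops 30 mm above the counter. Origin at the centre of the board's underside, z up; turned up to 20 degrees. Its one end carries the first slat, the other a little wooden drawer; which is which varies.
- first_slat: oiled oak slat like the others, 130 x 26 x 14 mm, loose, lying across both bearers (x along its length, origin at the centre of its underside, 30 mm above the counter), about 100 mm from the rack's middle. Finished pairs are 84 mm apart (centre lines); its partner goes towards the rack's middle. Undersides of the layers: 30, 44, 58 mm.
- stack_a (a point): point 42 mm to the +y side of the first slat's origin, at the same height: the middle of the stack if it grows to that side
- stack_b (a point): point 42 mm to the -y side of the first slat's origin, at the same height: the middle of the stack if it grows to that side
- slat_1: oiled oak slat, mid brown, 130 x 26 x 14 mm (34 g nominal), lying flat; origin at the centre of its underside, x along its length, y across its width, z up. It lies on the counter to the left or right of the rack, among other things, turned up to 30 degrees from the y direction of the counter.
- slat_2: oiled oak slat, mid brown, 130 x 26 x 14 mm (34 g nominal), lying flat; origin at the centre of its underside, x along its length, y across its width, z up. It lies on the counter to the left or right of the rack, among other things, turned up to 30 degrees from the y direction of the counter.
- slat_3: oiled oak slat, mid brown, 130 x 26 x 14 mm (34 g nominal), lying flat; origin at the centre of its underside, x along its length, y across its width, z up. It lies on the counter to the left or right of the rack, among other things, turned up to 30 degrees from the y direction of the counter.
- slat_4: oiled oak slat, mid brown, 130 x 26 x 14 mm (34 g nominal), lying flat; origin at the centre of its underside, x along its length, y across its width, z up. It lies on the counter to the left or right of the rack, among other things; slat_5 lies across it, over its middle: take that one off first.
- slat_5: oiled oak slat, mid brown, 130 x 26 x 14 mm (34 g nominal), lying flat; origin at the centre of its underside, x along its length, y across its width, z up. It lies crosswise on top of slat_4, middle on middle, turned 35 to 57 degrees from it, its underside 14 mm above the counter.
- drawer: bystander: small oiled wooden drawer drying on the rack's bearers, 126 (x, with its front and knob) x 78 (y) x 50 mm, underside 30 mm above the counter, about 100 mm from the rack's middle at the end away from the first slat; origin at the centre of its underside, loose
- jar: bystander: upright jar of screws with a yellow lid, 50 mm across, 68 mm high, loose; origin at the centre of its underside
- spool: bystander: upright solder spool with blue flanges, 54 mm across, 48 mm high, loose; origin at the centre of its underside
- oil: bystander: upright amber bottle of wood oil with a red cap, 60 mm across, 150 mm high, loose, between the robot and the rack; origin at the centre of its underside
- meter: bystander: yellow and black multimeter lying on its back, 140 x 74 x 43 mm, loose, between the robot and the rack; origin at the centre of its underside
- screwdriver: bystander: red-handled screwdriver lying beyond the rack, 190 mm long, loose; origin below its middle
- tape: bystander: roll of blue tape lying flat beyond the rack on the left, 76 mm across, 24 mm high, loose; origin at the centre of its underside
- pliers: bystander: red-handled pliers lying flat beyond the rack on the right, 165 mm long, 18 mm high, loose; origin below their middle
Mind the look-alikes: they are no part of the job. Leave any black or red look-alike of the slat_3 alone.

How it is judged:
At the end, for the whole second after the job is handed in: All at rest in three layers of two: from the first slat, every slat is within 12 mm of its place in a square stack with pairs 84 mm apart (centre lines), within 4 mm of its layer's height (14 mm a layer) and within 8 degrees of along (layers 1, 3) or square across it (layer 2) (((horizontal distance between slat_1 and stack_a between 0.03 and 0.054 m and horizontal distance between slat_2 and stack_a between 0.03 and 0.054 m and horizontal distance between slat_3 and stack_a between 0.03 and 0.054 m and horizontal distance between slat_4 and stack_a between 0.03 and 0.054 m and horizontal distance between slat_5 and stack_a between 0.03 and 0.054 m and x of stack_a in the frame of slat_1 between -0.012 and 0.012 m and x of stack_a in the frame of slat_2 between -0.012 and 0.012 m and x of stack_a in the frame of slat_3 between -0.012 and 0.012 m and x of stack_a in the frame of slat_4 between -0.012 and 0.012 m and x of stack_a in the frame of slat_5 between -0.012 and 0.012 m) or (horizontal distance between slat_1 and stack_b between 0.03 and 0.054 m and horizontal distance between slat_2 and stack_b between 0.03 and 0.054 m and horizontal distance between slat_3 and stack_b between 0.03 and 0.054 m and horizontal distance between slat_4 and stack_b between 0.03 and 0.054 m and horizontal distance between slat_5 and stack_b between 0.03 and 0.054 m and x of stack_b in the frame of slat_1 between -0.012 and 0.012 m and x of stack_b in the frame of slat_2 between -0.012 and 0.012 m and x of stack_b in the frame of slat_3 between -0.012 and 0.012 m and x of stack_b in the frame of slat_4 between -0.012 and 0.012 m and x of stack_b in the frame of slat_5 between -0.012 and 0.012 m)) and z of slat_1 in the frame of first_slat between -0.004 and 0.032 m and z of slat_2 in the frame of first_slat between -0.004 and 0.032 m and z of slat_3 in the frame of first_slat between -0.004 and 0.032 m and z of slat_4 in the frame of first_slat between -0.004 and 0.032 m and z of slat_5 in the frame of first_slat between -0.004 and 0.032 m and ((z of slat_1 in the frame of first_slat between 0.01 and 0.018 m and angle between the x axis of slat_1 and the y axis of first_slat, either way round below 0.14 rad) or ((z of slat_1 in the frame of first_slat below 0.004 m or z of slat_1 in the frame of first_slat above 0.024 m) and angle between the x axis of slat_1 and the x axis of first_slat, either way round below 0.14 rad)) and ((z of slat_2 in the frame of first_slat between 0.01 and 0.018 m and angle between the x axis of slat_2 and the y axis of first_slat, either way round below 0.14 rad) or ((z of slat_2 in the frame of first_slat below 0.004 m or z of slat_2 in the frame of first_slat above 0.024 m) and angle between the x axis of slat_2 and the x axis of first_slat, either way round below 0.14 rad)) and ((z of slat_3 in the frame of first_slat between 0.01 and 0.018 m and angle between the x axis of slat_3 and the y axis of first_slat, either way round below 0.14 rad) or ((z of slat_3 in the frame of first_slat below 0.004 m or z of slat_3 in the frame of first_slat above 0.024 m) and angle between the x axis of slat_3 and the x axis of first_slat, either way round below 0.14 rad)) and ((z of slat_4 in the frame of first_slat between 0.01 and 0.018 m and angle between the x axis of slat_4 and the y axis of first_slat, either way round below 0.14 rad) or ((z of slat_4 in the frame of first_slat below 0.004 m or z of slat_4 in the frame of first_slat above 0.024 m) and angle between the x axis of slat_4 and the x axis of first_slat, either way round below 0.14 rad)) and ((z of slat_5 in the frame of first_slat between 0.01 and 0.018 m and angle between the x axis of slat_5 and the y axis of first_slat, either way round below 0.14 rad) or ((z of slat_5 in the frame of first_slat below 0.004 m or z of slat_5 in the frame of first_slat above 0.024 m) and angle between the x axis of slat_5 and the x axis of first_slat, either way round below 0.14 rad)) and linear speed of each of slat_1, slat_2, slat_3, slat_4, slat_5, first_slat below 0.02 m/s); the robot touches nothing.
It fails at once if the first slat is shifted more than 15 mm (distance of first_slat from where it was at the start of the episode above 0.015 m).
It fails at once if the drawer is shifted more than 30 mm or tipped (distance of drawer from where it was at the start of the episode above 0.03 m or angle between drawer's own z axis and vertical above 0.5 rad).
It fails at once if the jar or the spool or the oil is shifted more than 30 mm or tipped (distance of any of jar, spool, oil from where it was at the start of the episode above 0.03 m or angle between any of jar, spool, oil's own z axis and vertical above 0.5 rad).
It fails at once if the meter or the screwdriver or the tape or the pliers is shifted more than 30 mm (distance of any of meter, screwdriver, tape, pliers from where it was at the start of the episode above 0.03 m).
It also fails if it takes over 72 s, if anything falls off the work surface, if the arm or the gripper's body presses on something with over 40 N, if the wrist force passes 120 N, or if a joint passes its speed limit or range.

ROBOT

A 6-joint arm with a two-finger parallel gripper is mounted at the origin on the work surface. World frame = base frame: x ahead of the robot, y to its left, z up, the work surface at z = 0. Lengths are in m, angles in rad, forces in N, time in s.
With the tool pointing down it reaches from about 0.325 to 0.775 m from the base axis. Payload 5.5 kg.
Tool frame: the origin (TCP) lies between the finger pads; the fingertips stand 8 mm ahead of it and the grasp point (between the pads) lies 11 mm behind it (tcp_to_tips is the distance from the TCP to the fingertips, in m); z points along the fingers, y is the direction in which the jaws open and shut (so a half turn about z gives the same grasp; the last joint's range is limited). The gripper opens to 88 mm and grips with 3 to 60 N. Pads are 20 mm wide; open, the fingers measure 115 mm over their backs; the gripper's body (75 mm by 178 mm) begins 61 mm behind the grasp point.
Start: joints at [-1.157, 0.091, 1.231, -0, 1.82, -0.057], TCP at [0.272, -0.535, 0.231] pointing down, gripper open.
Joint ranges: [-2.87, 2.87], [-0.86, 2.18], [0.17, 2.46], [-1.51, 4.65], [0.06, 2.69], [-2.65, 2.65]. Speed limits (rad/s): [2.57, 2.57, 3.01, 3.14, 3.14, 3.14].

INTERFACE

Orientations are given as a unit quaternion [w, x, y, z].
In Python, from bench import * gives the robot as it stands. Calls block until the motion is done:
- move_to(position, orientation): joint-space move of the TCP to a pose.
- move_l(position, speed=0.15, orientation=None): straight line of the TCP; orientation=None keeps the orientation; speed is the mean speed in m/s.
- movej(angles): joint-space move.
- gripper_open() and close(): open the fingers fully, or close them until they stop; the grip force is fixed at half the most.
- hold(seconds).
- inverse_kinematics(position, orientation): joint angles nearest the present ones, or None.
- state(): the state.
- get_image(name): name is "scene" or "top"; returns a dict with "frame" (400x640x3 uint8, blue, green, red), "depth" (400x640 float32, m along the optical axis (not along the pixel's ray), 0 where there is no reading), "camera_matrix" (3x3 intrinsics, pixels), "k1" (the pictures are not rectified: a ray, as slopes to the right and down, at radius r is drawn at 1 + k1 r^2 times it, then the intrinsics apply), "view" (4x4, takes a point from world to camera coordinates). Camera axes: x right, y up, looking along -z (the intrinsics and any distortion apply to the point x, -y, -z); pixel columns grow to the right and rows downward; lengths in m; the calibration is good to about 2 mm. A picture is of the moment at which its call begins.
A pose or a line that the arm cannot do raises IKError and nothing moves.
- job_done(): hands the job in, once; it reports no verdict.
The state is a dict: "time": time; "joint_pos": joint angles; "dq": joint speeds; "joint_torque": joint torques, N m; "ee_pos": TCP position; "ee_rot": TCP orientation; "ft_force": force on the tool from outside, world axes, zero at the start; "moment": the same for the moment, N m; "finger_gap": finger opening in m.
Only numpy, scipy, OpenCV 4.12 (cv2) and the standard library are available. Lean on these libraries where they do the work, as an engineer would, in place of code of your own. Each camera call takes 0.05 s, during which the arm holds its last target. There are 200 camera calls.

## Working session

There is one attempt and no reset: what is moved stays moved. The work goes in short steps, each a Python script; the robot and the scene stay as the last script left them, time stands still between calls to the robot, and variables do not carry over. Pictures are saved under pics/ and viewed, about 8 in all and at most 12, crops included, and the job is handed in when it is done.

```bash
mkdir -p pics; python3 - <<'E'
from bench import *
import cv2,numpy as np
for n in("top","scene"):
    d=get_image(n); cv2.imwrite(f"pics/{n}0.png",d["frame"]); np.savez(f"{n}0.npz",**{k:d[k] for k in("frame","depth","camera_matrix","k1","view")})
    print(n,d["camera_matrix"],d["k1"],np.round(d["view"],3).tolist())
print(state())
E
ls
```

```text
top [[466.45617735   0.         316.85253099]
 [  0.         466.45617735 206.24042328]
 [  0.           0.           1.        ]] -0.0017406048801946526 [[0.019, -1.0, -0.019, 0.05], [0.996, 0.017, 0.091, -0.5], [-0.091, -0.021, 0.996, -1.235], [0.0, 0.0, 0.0, 1.0]]
scene [[436.05370651   0.         317.91305391]
 [  0.         436.05370651 194.88642315]
 [  0.           0.           1.        ]] -0.0042791346906587676 [[0.308, 0.951, 0.02, -0.21], [-0.581, 0.172, 0.795, 0.225], [0.753, -0.256, 0.606, -1.516], [0.0, 0.0, 0.0, 1.0]]
{'time': 0.1, 'joint_pos': array([-1.15670365e+00,  9.17686101e-02,  1.23173964e+00, -1.56563720e-06,
        1.81979969e+00, -5.67005159e-02]), 'dq': array([-1.97267515e-03, -1.68504238e-03, -2.58992951e-03,  4.03221896e-06,
       -2.87024925e-04,  1.09463095e-03]), 'joint_torque': array([ 2.43730530e-03, -4.47857666e+01, -4.07568705e+01,  7.00190733e-02,
        2.84399564e-02, -1.19199258e-04]), 'ee_pos': array([ 0.27205415, -0.5345    ,  0.22964348]), 'ee_rot': array([-8.43850843e-04,  9.72421608e-01,  2.33228390e-01, -1.53189780e-04]), 'ft_force': array([-0.287733  ,  0.21909213, -0.3382459 ]), 'moment': array([0.04181652, 0.00252232, 0.01297901]), 'finger_gap': 0.08796020182909961}
pics
scene0.npz
top0.npz
```

View pics/top0.png

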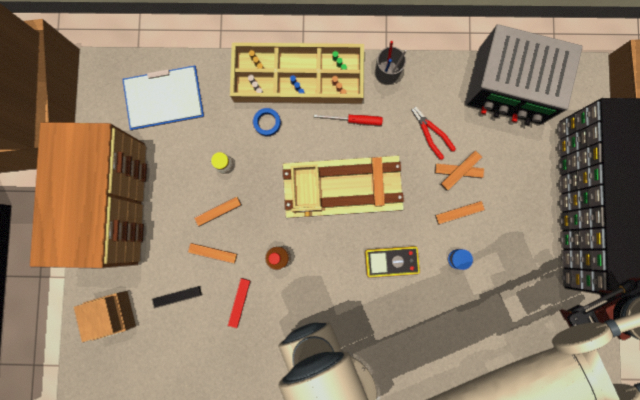

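View pics/scene0.png

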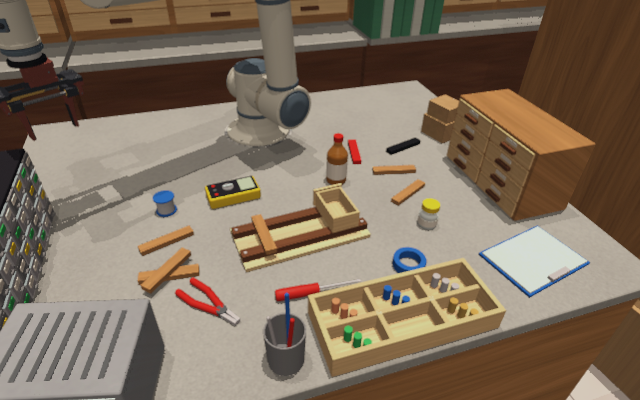

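Candidates in the top view:
- Brown slats at (218,211), (213,253) and (460,212).
- Crossed pair at (461,171), with the upper slat running up to the right.
- First slat on the rack at (378,180).
- Look-alikes to leave alone: black (177,297) and red (239,303).
- Similar wood: the drawer at (306,188).

By colour I choose the mid-brown ones.

```bash
cat > h.py <<'E'
import cv2,numpy as np
def world(d,uv,z=None,depth=None):
    """pixels -> world, on plane z or at depths"""
    uv=np.atleast_2d(np.asarray(uv,float)); K=d["camera_matrix"]
    s=cv2.undistortPoints(uv[:,None],K,np.array([float(d["k1"]),0,0,0]))[:,0]
    ray=np.c_[s[:,0],-s[:,1],-np.ones(len(s))]
    V=d["view"]; R=V[:3,:3]; c=-R.T@V[:3,3]; w=ray@R
    t=(z-c[2])/w[:,2] if depth is None else np.asarray(depth)
    return c+w*t[:,None]
def zmap(d):
    v,u=np.mgrid[:400,:640]
    return world(d,np.c_[u.ravel(),v.ravel()],depth=d["depth"].ravel()).reshape(400,640,3)
def brown(d):
    h=cv2.cvtColor(d["frame"],cv2.COLOR_BGR2HSV)
    return cv2.inRange(h,(7,130,90),(18,255,255))
def rect(P):
    """centre, long-axis angle, size from world points"""
    (c,s,a)=cv2.minAreaRect((P[:,:2]*1000).astype(np.float32))
    b=cv2.boxPoints((c,s,a)); e=[b[1]-b[0],b[2]-b[1]]; e=max(e,key=np.linalg.norm)
    return np.array(c)/1000,np.arctan2(e[1],e[0])%np.pi,sorted(s)
E
python3 - <<'E'
from h import *
d=dict(np.load("top0.npz")); m=brown(d); Z=zmap(d)
n,L,st,ce=cv2.connectedComponentsWithStats(m)
for i in range(1,n):
    if st[i,4]<150: continue
    v,u=np.where(L==i); zz=Z[v,u,2]; z=np.median(zz)
    c,a,s=rect(world(d,np.c_[u,v],z=z)); print(i,st[i,:].tolist(),ce[i].round(),"z%.4f sd %.4f"%(z,zz.std()),c.round(4),round(np.degrees(a),1),np.round(s))
vis=d["frame"].copy(); vis[m>0]=(255,0,255)
crop=lambda im,x,y:cv2.resize(im[y:y+80,x:x+100],None,fx=4,fy=4,interpolation=cv2.INTER_NEAREST)
cv2.imwrite("pics/c1.png",np.vstack([np.hstack([crop(d["frame"],410,140),crop(vis,410,140)]),]) )
i=L[180,461] or L[172,455]
print("cross zhist",np.histogram(Z[140:195,430:490,2][m[140:195,430:490]>0],bins=12))
# rack landmarks: dark bearers
h=cv2.cvtColor(d["frame"],cv2.COLOR_BGR2HSV)
E
```

```text
1 [24, 19, 88, 249, 11666] [ 68. 184.] z0.2095 sd 0.2060 [0.6287 0.6408] 5.8 [200. 607.]
2 [630, 40, 10, 58, 400] [636.  65.] z-0.4184 sd 0.0847 [ 1.0721 -1.0986] 177.5 [ 33. 219.]
34 [320, 74, 39, 20, 234] [339.  81.] z0.0301 sd 0.0823 [0.8374 0.0044] 90.6 [ 54. 104.]
40 [241, 97, 120, 6, 373] [300.  99.] z0.0322 sd 0.0915 [0.7903 0.1097] 90.0 [ 12. 326.]
52 [435, 151, 49, 39, 792] [460. 170.] z0.0244 sd 0.0452 [ 0.6022 -0.3263] 109.5 [ 74. 132.]
53 [319, 157, 84, 52, 1803] [363. 184.] z0.0306 sd 0.0776 [ 0.5656 -0.0561] 93.9 [131. 220.]
65 [195, 197, 46, 29, 432] [218. 211.] z0.0135 sd 0.0607 [0.4819 0.3299] 117.8 [ 26. 129.]
66 [113, 200, 8, 62, 151] [116. 230.] z0.1583 sd 0.0913 [0.4197 0.5408] 180.0 [ 13. 147.]
69 [436, 202, 48, 22, 443] [460. 212.] z0.0133 sd 0.1036 [ 0.4901 -0.3262] 108.2 [ 25. 129.]
75 [189, 244, 48, 19, 449] [212. 253.] z0.0132 sd 0.0841 [0.3685 0.3405] 78.2 [ 26. 130.]
76 [266, 247, 23, 22, 291] [278. 257.] z0.1029 sd 0.0086 [0.3608 0.1549] 91.1 [52. 55.]
79 [75, 294, 51, 48, 1374] [ 97. 318.] z0.1193 sd 0.0651 [0.2062 0.5869] 107.2 [ 92. 110.]
cross zhist (array([791,   0,   0,   0,   0,   0,   0,   0,   0,   0,   0,   1]), array([-0.00672411,  0.10014143,  0.20700697,  0.31387251,  0.42073806,
        0.5276036 ,  0.63446914,  0.74133469,  0.84820023,  0.95506577,
        1.06193131,  1.16879686,  1.2756624 ]))
```

View pics/c1.png

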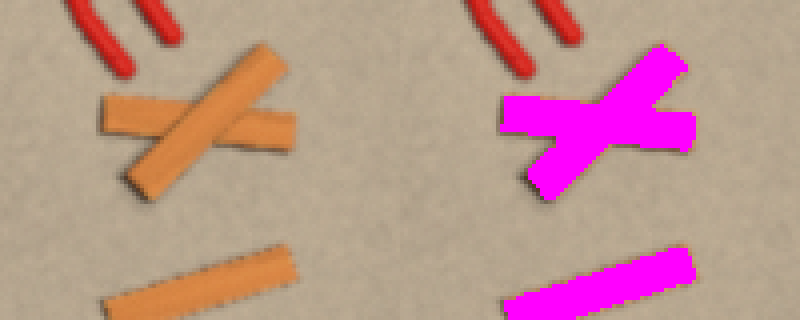

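The crop confirms it: slat_5 lies diagonally on top, slat_4 nearly horizontal below it, and the pliers' handles are just up and to the left. Next I separate the crossed pair and the first slat by depth.

```bash
cat >> h.py <<'E'
def pick(d,m,Z,zt,box,tol=.005):
    """rect of brown pixels of top height zt inside world box (x0,x1,y0,y1)"""
    X=Z; k=(m>0)&(abs(X[...,2]-zt)<tol)&(X[...,0]>box[0])&(X[...,0]<box[1])&(X[...,1]>box[2])&(X[...,1]<box[3])
    k=cv2.morphologyEx(k.astype(np.uint8),cv2.MORPH_OPEN,np.ones((3,3)))
    v,u=np.where(k); return rect(world(d,np.c_[u,v],z=zt))+(len(v),)
def show(n,r): print(n,r[0].round(4),"ang %.1f"%np.degrees(r[1]),np.round(r[2]),r[3])
E
python3 - <<'E'
from h import *
d=dict(np.load("top0.npz")); m=brown(d); Z=zmap(d)
cross=(.52,.68,-.42,-.24)
show("s5",pick(d,m,Z,.028,cross)); show("s4",pick(d,m,Z,.014,cross))
hs=cv2.cvtColor(d["frame"],cv2.COLOR_BGR2HSV); full=np.full((400,640),255,np.uint8)
for t in(.003,.005): show("first",pick(d,full,Z,.044,(.44,.68,-.2,-.06),t))
show("bear",pick(d,full,Z,.030,(.44,.68,-.22,.22),.004))
show("board",pick(d,full,Z,.012,(.42,.70,-.25,.25),.005))
show("drawer",pick(d,full,Z,.08,(.42,.70,-.0,.25),.006))
k=(Z[...,0]>.4)&(Z[...,0]<.72)&(Z[...,1]>-.25)&(Z[...,1]<.3)
for n,zt,b in(("jar",.068,(.5,.7,.2,.4)),("spool",.048,(.3,.45,-.4,-.25)),("oil",.15,(.25,.45,.05,.25)),("pliers",.012,(.6,.75,-.35,-.15)),("meter",.04,(.28,.42,-.25,0))): show(n,pick(d,full,Z,zt,b,.008))
E
```

```text
s5 [ 0.6023 -0.3274] ang 134.6 [ 26. 128.] 382
s4 [ 0.6041 -0.3264] ang 84.1 [ 24. 129.] 210
first [ 0.5645 -0.1014] ang 5.0 [ 25. 124.] 174
first [ 0.567  -0.1013] ang 3.7 [ 26. 129.] 427
bear [ 0.5553 -0.0081] ang 94.8 [110. 319.] 1040
board [ 0.566  -0.0549] ang 102.1 [184. 430.] 2531
drawer [0.5351 0.0904] ang 6.8 [ 75. 109.] 118
jar [0.6112 0.3183] ang 90.9 [40. 43.] 228
spool [ 0.3636 -0.3216] ang 91.1 [49. 52.] 337
oil [0.3603 0.1572] ang 91.5 [24. 24.] 101
pliers [ 0.6755 -0.2476] ang 76.6 [138. 167.] 673
meter [ 0.3547 -0.14  ] ang 94.9 [ 64. 128.] 868
```

```bash
cat > r.py <<'E'
from bench import *
from h import *
from scipy.spatial.transform import Rotation as Ro
TH=np.radians(4.0); F=np.array([.567,-.1013]); ex=np.array([np.cos(TH),np.sin(TH)]); ey=np.array([-ex[1],ex[0]])
C=F+42e-3*ey; HOV=.20
PL={"L1":(C+.0415*ey,TH,.030),"L2a":(C-.042*ex,TH+np.pi/2,.044),"L2b":(C+.042*ex,TH+np.pi/2,.044),
    "L3a":(C-.042*ey,TH,.058),"L3b":(C+.042*ey,TH,.058)}
u=lambda a:np.array([np.cos(a),np.sin(a)])
def quat(a):  # slat axis at angle a, jaws across it
    y=np.r_[u(a+np.pi/2),0]; z=np.array([0,0,-1.]); x=np.cross(y,z)
    return Ro.from_matrix(np.c_[x,y,z]).as_quat()[[3,0,1,2]]
def best(xy,angs,z):
    q0=state()["joint_pos"]; o=[]
    for a in angs:
        q=inverse_kinematics(np.r_[xy(a),z],quat(a))
        if q is not None: o.append((np.abs(np.asarray(q)-q0).max(),a))
    return min(o)[1]
def st(n):
    s=state(); print(n,"t%.2f"%s["time"],s["ee_pos"].round(4),"gap %.4f"%s["finger_gap"],"F",s["ft_force"].round(1)); return s
def grab(c,ang,s=0,h=.003,z0=0.):
    xy=lambda a:c+s*u(ang)
    a=best(xy,[ang,ang+np.pi,ang-np.pi],HOV); p=xy(a); q=quat(a); z=z0+h+.008
    move_to(np.r_[p,HOV],q); st("hover"); move_l(np.r_[p,z+.03],.3); move_l(np.r_[p,z],.08); st("down")
    close(); st("closed"); move_l(np.r_[p,z+.03],.15); move_l(np.r_[p,HOV],.35); st("up")
def put(name,s=0,h=.003,flip=0,ang=0,cor=(0,0)):
    """ang: slat angle at pick, s: grip offset along u(ang)"""
    c,t,zu=PL[name]
    xy=lambda b:c+np.array(cor)+s*u(b)
    # tool angle relative to slat angle is kept: either slat heading is a legal place
    b=best(lambda b:c+np.array(cor)+s*sgn*u(b),[t,t+np.pi,t-np.pi],HOV) if (sgn:=1) else 0
    return b
E
python3 - <<'E'
from r import *
print(PL["L1"],C)
d=dict(np.load("top0.npz")); Z=zmap(d)
def fp(n,c,ang,s):
    for sd in(1,-1):
        o=np.asarray(c)+s*u(ang); w=Z[...,:2]-o; al=w@u(ang); ac=sd*(w@u(ang+np.pi/2))
        k=(abs(al)<.013)&(ac>.038)&(ac<.064)&(Z[...,2]<.3); print(n,s,sd,"maxz %.3f"%Z[k][:,2].max(),end=" | ")
    print()
for s in(-.015,0,.015): fp("s5",(.6023,-.3274),np.radians(134.6),s)
for s in(-.02,-.015,0,.015): fp("s4",(.6041,-.3264),np.radians(84.1),s)
fp("R",(.4901,-.3262),np.radians(108.2),0);fp("La",(.4819,.3299),np.radians(117.8),0);fp("Lb",(.3685,.3405),np.radians(78.2),0)
E
```

```text
(array([ 0.56117533, -0.0180034 ]), np.float64(0.06981317007977318), 0.03) [ 0.56407023 -0.05940231]
s5 -0.015 1 maxz 0.016 | s5 -0.015 -1 maxz 0.017 | 
s5 0 1 maxz 0.005 | s5 0 -1 maxz 0.016 | 
s5 0.015 1 maxz 0.005 | s5 0.015 -1 maxz 0.016 | 
s4 -0.02 1 maxz 0.005 | s4 -0.02 -1 maxz 0.032 | 
s4 -0.015 1 maxz 0.004 | s4 -0.015 -1 maxz 0.031 | 
s4 0 1 maxz 0.005 | s4 0 -1 maxz 0.007 | 
s4 0.015 1 maxz 0.031 | s4 0.015 -1 maxz 0.017 | 
R 0 1 maxz 0.004 | R 0 -1 maxz 0.005 | 
La 0 1 maxz 0.006 | La 0 -1 maxz 0.008 | 
Lb 0 1 maxz 0.005 | Lb 0 -1 maxz 0.006 |
```

All the grip points are clear at mid-length, so no offset is needed. I'll simplify `put` and do the first slat.

```bash
python3 - <<'E'
s=open("r.py").read(); i=s.index("def grab")
open("r.py","w").write(s[:i]+'''def grab(c,ang,h=.003,z0=0.):
    c=np.asarray(c); a=best(lambda a:c,[ang,ang+np.pi,ang-np.pi],HOV); q=quat(a); z=z0+h+.008
    move_to(np.r_[c,HOV],q); move_l(np.r_[c,z+.03],.3); move_l(np.r_[c,z],.08); st("down")
    close(); move_l(np.r_[c,z+.03],.15); move_l(np.r_[c,HOV],.35); st("up")
def put(name,h=.003,cor=(0,0),dz=.0005):
    c,t,zu=PL[name]; c=c+np.array(cor); b=best(lambda b:c,[t,t+np.pi,t-np.pi],HOV); z=zu+h+.008+dz
    move_to(np.r_[c,HOV],quat(b)); move_l(np.r_[c,z+.03],.3); move_l(np.r_[c,z],.06); st("placed")
    gripper_open(); move_l(np.r_[c,z+.03],.15); move_l(np.r_[c,HOV],.4); st("clear")
def snap(n):
    d=get_image("top"); cv2.imwrite(f"pics/{n}.png",d["frame"]); return d
''')
E
python3 - <<'E'
from r import *
grab((.4901,-.3262),np.radians(108.2)); put("L1")
E
```

```text
down t2.47 [ 0.4899 -0.326   0.0106] gap 0.0880 F [-0.6 -0.6 -0.1]
up t4.40 [ 0.4901 -0.3262  0.1995] gap 0.0258 F [-0.6 -0.6 -1. ]
placed t6.83 [ 0.561  -0.0179  0.041 ] gap 0.0257 F [-0.1 -1.   0.4]
clear t8.72 [ 0.5617 -0.018   0.2009] gap 0.0877 F [-0.5 -0.6 -0.8]
```

```bash
python3 - <<'E'
from r import *
grab((.4819,.3299),np.radians(117.8))
d=snap("t1"); Z=zmap(d); full=np.full((400,640),255,np.uint8)
show("first",pick(d,brown(d),Z,.044,(.48,.66,-.15,-.06)))
show("L1",pick(d,brown(d),Z,.044,(.48,.66,-.05,.015)))
cv2.imwrite("pics/t1c.png",cv2.resize(d["frame"][140:240,260:420],None,fx=4,fy=4))
E
```

```text
down t11.50 [0.4816 0.3298 0.0106] gap 0.0881 F [0.4 0.  0.9]
up t13.43 [0.4819 0.3299 0.1995] gap 0.0255 F [ 0.8  0.2 -1.4]
first [ 0.5658 -0.1017] ang 4.0 [ 26. 127.] 417
L1 [ 0.5628 -0.0168] ang 3.9 [ 26. 129.] 404
```

View pics/t1c.png

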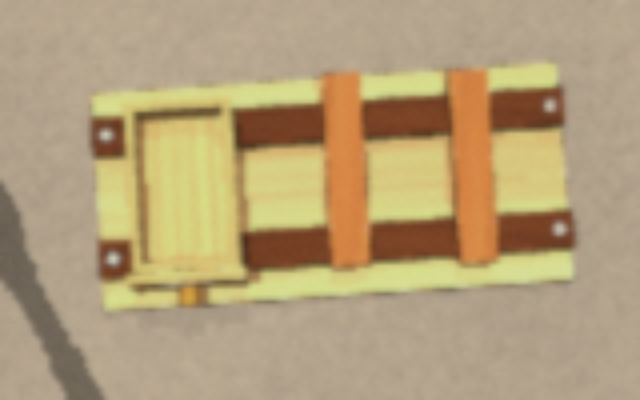

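The crop shows the first slat at (473,167) and its partner at (345,170), parallel and about 85 mm apart as measured. The drawer hasn't moved. Next is layer 2.

```bash
python3 - <<'E'
from r import *
put("L2a"); grab((.3685,.3405),np.radians(78.2)); put("L2b")
grab((.6023,-.3274),np.radians(134.6),h=.006,z0=.014)
d=snap("t2"); Z=zmap(d)
b=brown(d)
v,w=np.where((b>0)&(abs(Z[...,2]-.058)<.004)); print(len(v))
for n,x in(("L2a",(.48,.56)),("L2b",(.57,.64))): show(n,pick(d,b,Z,.058,x+(-.16,.05)))
show("s4",pick(d,b,Z,.014,(.5,.7,-.42,-.24)))
cv2.imwrite("pics/t2c.png",cv2.resize(d["frame"][130:250,260:500],None,fx=3,fy=3))
E
```

```text
placed t16.13 [ 0.522  -0.0623  0.055 ] gap 0.0258 F [-0.9  0.5  0.2]
clear t17.98 [ 0.5228 -0.0624  0.2013] gap 0.0880 F [-0.4  0.7 -1.5]
down t20.77 [0.3682 0.3403 0.0106] gap 0.0875 F [0.6 0.2 0.2]
up t22.70 [0.3685 0.3405 0.1993] gap 0.0257 F [-1.1  1.  -0.5]
placed t25.57 [ 0.6058 -0.0565  0.055 ] gap 0.0253 F [ 0.9 -0.6 -0.6]
clear t27.42 [ 0.6067 -0.0566  0.2017] gap 0.0880 F [ 0.3 -0.4 -1.1]
down t29.62 [ 0.6019 -0.3273  0.0273] gap 0.0882 F [-0.2 -0.5  0. ]
up t31.50 [ 0.6025 -0.3275  0.2002] gap 0.0255 F [-0.9  0.1 -1.3]
915
L2a [ 0.5224 -0.0596] ang 93.8 [ 26. 127.] 438
L2b [ 0.6058 -0.0549] ang 93.9 [ 26. 130.] 445
s4 [ 0.6071 -0.2953] ang 84.4 [25. 66.] 201
```

View pics/t2c.png

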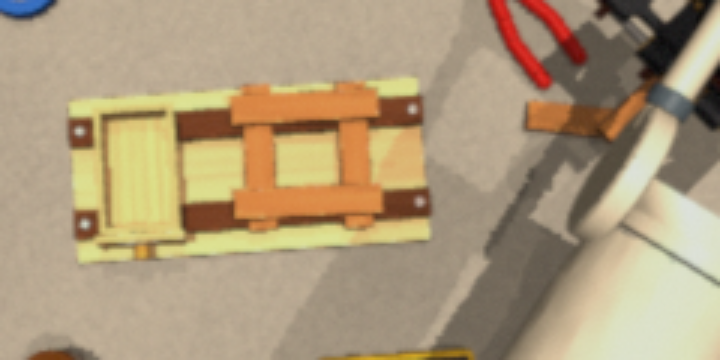

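Layer 2 lies square at (306,105) and (307,202) in the crop, 83.5 mm apart. slat_5 is in the gripper and slat_4 hasn't shifted. Next is layer 3.

```bash
python3 - <<'E'
from r import *
put("L3a",h=.006)
d=snap("t3"); Z=zmap(d); r=pick(d,brown(d),Z,.014,(.5,.7,-.42,-.24)); show("s4",r)
c,a=((r[0],r[1]) if 118<r[2][1]<138 and np.hypot(*(r[0]-[.6041,-.3264]))<.02 else (np.array([.6041,-.3264]),np.radians(84.1)))
print(c,a); grab(c,a)
d=get_image("top"); Z=zmap(d); show("L3a",pick(d,brown(d),Z,.072,(.48,.66,-.16,-.06)))
put("L3b")
movej([-1.157,0.091,1.231,0,1.82,-0.057]); st("end")
d=snap("t4"); Z=zmap(d); b=brown(d)
show("L3a",pick(d,b,Z,.072,(.48,.66,-.16,-.06))); show("L3b",pick(d,b,Z,.072,(.48,.66,-.06,.02)))
show("L2a",pick(d,b,Z,.058,(.48,.56,-.16,.05))); show("L2b",pick(d,b,Z,.058,(.57,.64,-.16,.05)))
e=get_image("scene"); cv2.imwrite("pics/t4c.png",np.vstack([cv2.resize(d["frame"][90:290,180:500],(640,400)),e["frame"][150:330,100:][:,:540].copy() if 0 else cv2.copyMakeBorder(cv2.resize(e["frame"][180:280,200:420],(440,200)),0,0,0,200,0)]))
E
```

```text
placed t33.59 [ 0.5668 -0.1012  0.0721] gap 0.0255 F [ 0.  -1.  -0.7]
clear t35.39 [ 0.5678 -0.1015  0.2017] gap 0.0876 F [ 0.2 -0.1 -0.1]
s4 [ 0.6037 -0.3378] ang 85.8 [ 25. 106.] 306
[ 0.6041 -0.3264] 1.467821900927231
down t37.94 [ 0.6038 -0.3263  0.0105] gap 0.0880 F [-0.5 -0.6 -0.4]
up t39.88 [ 0.6041 -0.3264  0.1998] gap 0.0259 F [ 0.7 -0.6 -1.2]
L3a [ 0.5682 -0.1   ] ang 3.5 [ 26. 127.] 440
placed t42.25 [ 0.5609 -0.0174  0.0691] gap 0.0255 F [ 0.2 -0.3 -0.2]
clear t44.06 [ 0.5619 -0.0176  0.2016] gap 0.0879 F [-0.6  0.5 -0.4]
end t46.18 [ 0.2726 -0.5342  0.2302] gap 0.0876 F [0.4 0.  0.2]
L3a [ 0.5681 -0.0999] ang 4.1 [ 26. 127.] 460
L3b [ 0.5615 -0.0163] ang 4.6 [ 26. 128.] 466
L2a [ 0.522  -0.0435] ang 92.6 [25. 94.] 230
L2b [ 0.6062 -0.056 ] ang 94.5 [ 26. 128.] 237
```

View pics/t4c.png

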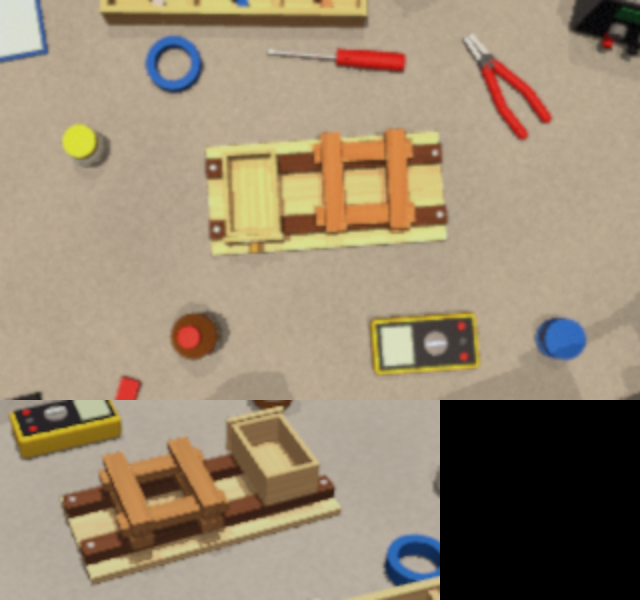

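The picture shows a finished three-layer stack, with layer 3 at (334,182) and (398,180). Every bystander is where it was, and the arm is clear.

```bash
python3 -c "
from bench import *
hold(0.5); job_done()"
```

```text
the job is handed in; nothing more can be done
```

The stack is built and handed in at about 47 s of the 72 s allowed. All five brown slats went in: the first slat's partner, two square across, then slat_5 and slat_4 on top. The black and red look-alikes were left alone.

**Last checks (top camera):**
- **Layer 3:** the slats are 84 mm apart, at 4.1° and 4.6°. The first slat measured 4.0°.
- **Layer 2:** the slats measured 83.5 mm apart, at 93.8° and 93.9°, before layer 3 covered them.
- **Layer 1:** the partner measured 85 mm from the first slat, at 3.9°. The first slat read within about 1.3 mm of its starting place after the partner was set, and was not measured again after layers 2 and 3 went on.
- **Bystanders:** none looked moved in the final pictures, judged by eye rather than measured.

**Checks that disagreed:**
- **slat_4 before its pick-up:** a look while the arm partly hid it gave a short outline, 106 mm instead of 130 mm. I dropped that reading and used the earlier position, and the grip was good.
- **Layer 2 in the last picture:** one slat gave a 94 mm outline at 92.6°, because layer 3 partly covers it. I put no weight on that reading.

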